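Slide the tasting tray under the sprung cover

TASK

Press down the long bar of the tray keeper with one fingertip so that its spring-closed cover stands well open, and while you keep the bar down push the tasting tray along the runway with the other fingertip until it is fully home against the stop under the cover. Then back away so that the cover closes onto the tray, and leave the hand clear. Only push the tray, never grip or lift it, do not let the cover down on it before it is home, and leave the other things on the counter where they stand.

Things in the scene. Friction and masses are not known exactly. Their poses are not given: they have to be found in the camera images.
- keeper: Tray keeper: fixed wooden plinth with a runway and a hinged steel cover. Origin on the table (z = 0) below the middle of the cover's mouth, on the runway's centre line. x points along the runway in the push direction (away from the robot, within 25 degrees), y left, z up. In this frame the plinth spans x -200 to +85 mm, y -53 to +40, and its top, the runway, is at z 30 mm.
- stop_face (a point): Middle of the end stop's near face, at keeper x +70, y 0, z 38 mm (stop top z 46). Two guide rails 5 mm high (tops at keeper z 35) run along the runway, inner faces at y +30 and -30 mm.
- hinge_mid (a point): Middle of the cover's hinge line, which runs along the keeper's x at keeper y -45, z 62 mm; this point is at x +35. Two small posts carry it at x -18 to -9 and +72 to +81 mm (14 mm wide, tops z 70).
- cover (a joint): Cover's opening angle, rad: 0 closed and empty, 0.42 open stop. One rigid piece of 3 mm steel: plate left of the hinge, press bar right of the runway; pressing the bar down lifts the plate. From 0.21 up the tray passes freely; at 0.3 plate and bar are level; closed onto the tray at home it reads about 0.13. Spring-closed: about 2 N on the bar starts it, about 4 N holds 0.3; let go, it falls shut.
- bar_mid (a point): Middle of the press bar's top face, moves with the cover; clear above. In the keeper's frame x -93, y -95, z 52 mm closed; x -93, y -90, z 38 mm at 0.3 rad. The bar is 190 mm long along the keeper's x (x -188 to +2) and 50 mm wide: closed it is tilted (y -71 at z 45 mm to y -119 at z 60 mm), at 0.3 rad level (y -65 to -115), its top 38 mm above the table.
- cover_edge (a point): Corner of the cover plate at its free (left) edge, at the mouth. The plate covers keeper x 0 to +70 mm and reaches 81 mm left from the hinge. Closed, this corner is at keeper x 0, y +32, z 38 mm, too low for the tray; at 0.3 rad the plate is level at z 62 mm.
- tray: Open wooden tray of almonds, 100 long (its x) x 56 wide x 18 mm tall, walls 5 mm, about 0.2 kg, loose on the runway between the rails (2 mm play each side). Origin: centre of its underside; axes as the keeper's. Starts at keeper x -85 to -60 mm, leading end 10 to 35 mm short of the mouth. Home: leading end at the stop, origin at keeper x +20; its trailing end still sticks 30 mm out of the mouth.
- tray_tail (a point): Middle of the outer face of the tray's trailing end wall, where it is pushed: 50 mm behind the tray's origin, 12 mm above its underside (42 mm above the table). A finger pushing here never has to go under the cover.
- jam_jar: Bystander, to be left alone: glass jam jar, 62 mm across, 85 mm tall. Origin at the centre of its underside.
- big_weight: Bystander, to be left alone: brass scale weight, 40 mm across, 50 mm tall. Origin at the centre of its underside.
- small_weight: Bystander, to be left alone: brass scale weight, 30 mm across, 37 mm tall. Origin at the centre of its underside.
- fish_tin: Bystander, to be left alone: flat round metal tin, 84 mm across, 30 mm tall. Origin at the centre of its underside.
- tea_tin: Bystander, to be left alone: box-shaped tin, 60 x 85 mm, 95 mm tall. Origin at the centre of its underside.
- oil_bottle: Bystander, to be left alone: glass oil bottle, 56 mm across, 170 mm tall. Origin at the centre of its underside.
- scoop_spoon: Bystander, to be left alone: wooden spoon, 180 mm long, lying down. Origin at the centre of its underside.
Mind the look-alikes: they are no part of the job. Leave any purple or turquoise look-alike of the tray alone.

How it is judged (in metres and radians):
On the way, in this order (a step that is already met when the one before it is completed fails the run):
1. the cover is held well open by a fingertip on the bar, with the tray still outside (value of joint cover above 0.21 rad and contact force between the fingers and cover above 0.3 N and x of tray in the frame of keeper below -0.05 m), for 0.2 s.
2. the tray is pushed home while a fingertip still holds the cover open (value of joint cover above 0.21 rad and contact force between the fingers and cover above 0.3 N and x of tray in the frame of keeper above 0.014 m), for 0.1 s.
At the end, for the whole second after the job is handed in: The tray stands flat on the runway with its leading end within 6 mm of the stop, at rest, and the cover has closed onto it (joint between 0.09 and 0.17 rad) (x of tray in the frame of keeper above 0.014 m and z of tray in the frame of keeper below 0.034 m and angle between tray's own z axis and vertical below 0.06 rad and value of joint cover between 0.09 and 0.17 rad and linear speed of tray below 0.01 m/s); the robot touches nothing.
It fails at once if the tray is lifted (over 10 mm) or tipped (over 0.2 rad) (z of tray in the frame of keeper above 0.04 m or angle between tray's own z axis and vertical above 0.2 rad).
It fails at once if the cover is let down while the tray is only part way in (x of tray in the frame of keeper between -0.035 and 0.01 m and value of joint cover below 0.165 rad).
It fails at once if another thing on the counter is shifted more than 20 mm (distance of any of jam_jar, big_weight, small_weight, fish_tin, tea_tin, oil_bottle, scoop_spoon from where it was at the start of the episode above 0.02 m).
It also fails if it takes over 40 s, if anything falls off the work surface, if the arm or the gripper's body presses on something with over 40 N, if the wrist force passes 120 N, or if a joint passes its speed limit or range.

ROBOT

A 6-joint arm with a two-finger parallel gripper is mounted at the origin on the work surface. World frame = base frame: x ahead of the robot, y to its left, z up, the work surface at z = 0. Lengths are in mm, angles in rad, forces in N, time in s.
With the tool pointing down it reaches from about 225 to 875 mm from the base axis. Payload 3.4 kg.
Tool frame: the origin (TCP) lies midway between the tips of the shut fingers; the grasp point (between the pads) lies 19 mm behind it; z points along the fingers, y is the direction in which the jaws open and shut (so a half turn about z gives the same grasp; the last joint's range is limited). The gripper opens to 85 mm and grips with 20 to 120 N. Pads are 22 mm wide; open, the fingers measure 114 mm over their backs; the gripper's body (76 mm by 85 mm) begins 54 mm behind the grasp point. The pads swing forward as they close: fully open they stand 13 mm farther back than shut.
Start: joints at [-1.268, 0.276, 1.505, -0, 1.361, -0.121], TCP at [236.459, -524.166, 231.328] pointing down, gripper open.
Joint ranges: [-2.89, 2.89], [-0.75, 2.08], [0.22, 2.7], [-1.18, 4.32], [0.11, 2.71], [-2.7, 2.7]. Speed limits (rad/s): [2.57, 2.57, 3.14, 3.14, 3.14, 3.14].

INTERFACE

Orientations are given as a unit quaternion [x, y, z, w].
In Python, from station import ctrl, grab_frame, camera_info gives the robot as it stands. The module is installed in compiled form; this text tells all that it offers.
- The arm moves only by the tool jog_arm, never from a script. Its argument "targets" is a list of rows, each a list of 7 numbers: the turn, a rotation vector about the tool's x, y, z in degrees, then the shift along the tool's x, y, z in mm, then the finger opening in mm, from 0 to 85.4. In form: [[rx, ry, rz, dx, dy, dz, claw], ...]. A call has 1 to 5 rows; each row shifts and turns the pose as measured when the row begins, along the tool's axes as they then stand; what a row does not reach is not made up. A row lasts 1/8 s, in which the tool goes at most 62.5 mm and 10.7 degrees, less where a joint would pass 70% of its speed; a pose out of reach is approached as far as the arm can. A call is refused whole if a number of a shift passes 62.5 or a number of a turn 10.7, either way. A call with a gripper value outside its range is refused whole. The fingers move at their own pace and stop on an object; the grip force is fixed at half the most. Time passes only in rows, so rows that do not move let the fingers close. It gives the time, the measured TCP pose, the force and the opening at its end, in the units of the state.
- ctrl.read_state(): the state, without advancing time (a new reading comes with each control period).
- grab_frame(name): name is "scene" or "top" or "wrist"; returns the picture (400x640x3 uint8, red, green, blue); there is no depth.
- camera_info(name): a dict with "fx", "fy", "cx", "cy" (pixels), "origin" and "rotation" of the camera in the world. Camera axes: x right, y up, looking along -z (the intrinsics and any distortion apply to the point x, -y, -z); pixel columns grow to the right and rows downward; lengths in mm; the calibration is good to about 2 mm. A picture is of the moment at which its call begins: read the wrist's pose just before it. camera_info takes no time and is no camera call; for the wrist camera it gives the pose at the moment of the call.
- ctrl.close_job(): hands the job in, once; it reports no verdict.
The state is a dict: "clock": time; "qpos": joint angles; "qvel": joint speeds; "joint_efforts": joint torques, N m; "tool_pos": TCP position; "ee_rot": TCP orientation; "force": force on the tool from outside, world axes, zero at the start; "wrist_torque": the same for the moment, N m; "finger_gap": finger opening in mm.
Only numpy, scipy, OpenCV 4.12 (cv2) and the standard library are available. Lean on these libraries where they do the work, as an engineer would, in place of code of your own. Each camera call takes 0.05 s, during which the arm holds its last target. There are 200 camera calls.

## Working session

There is one attempt and no reset: what is moved stays moved. The work goes in short steps, Python scripts to look and compute and a tool call to move; the robot and the scene stay as the last step left them, time stands still between calls to the robot, and variables do not carry over. Pictures are saved under pics/ and viewed, about 8 in all and at most 12, crops included, and the job is handed in when it is done.

Besides the shell and the picture viewer there is one more tool, called in YAML: its name, and indented under it one key for each argument. jog_arm: Moves the arm, as the interface text tells. Its arguments: {"type":"object","properties":{"targets":{"type":"array"}},"required":["targets"]}

```bash
mkdir -p pics
python3 - <<'E'
from station import ctrl, grab_frame, camera_info
import cv2
for n in ["scene","top"]:
    f=grab_frame(n); cv2.imwrite(f"pics/{n}0.png",f[:,:,::-1]); print(n,camera_info(n))
print(ctrl.read_state())
E
```

```text
scene {'fx': 381.80131327902217, 'fy': 381.80131327902217, 'cx': 318.10591427295407, 'cy': 204.43464794645064, 'origin': array([ 979.89382403, -593.66889128,  538.06899705]), 'rotation': array([0.44744838, 0.15826615, 0.28301712, 0.83345251])}
top {'fx': 382.86015180420833, 'fy': 382.86015180420833, 'cx': 323.0254235608718, 'cy': 197.30052904335994, 'origin': array([ 431.01150761,   -6.94302795, 1194.31170598]), 'rotation': array([-0.04088697,  0.03673665,  0.70801305, -0.70405695])}
{'clock': 0.1, 'qpos': array([-1.26799748e+00,  2.76541248e-01,  1.50598644e+00, -2.03458398e-05,
        1.36070961e+00, -1.21012126e-01]), 'qvel': array([-9.50944238e-05, -2.28039666e-03, -2.60475910e-03, -8.89003370e-04,
       -1.72828621e-03, -2.80281296e-04]), 'joint_efforts': array([ 8.50088800e-04, -4.17701697e+01, -2.46404368e+01, -1.85363087e-04,
        5.80194552e-03, -1.04991378e-05]), 'tool_pos': array([ 236.30425731, -523.69122074,  230.52880606]), 'ee_rot': array([ 9.77631143e-01,  2.10325157e-01, -8.45471183e-05, -8.18023987e-04]), 'force': array([-0.46885348, -0.39453183, -0.23250983]), 'wrist_torque': array([-0.0094221 , -0.01833728,  0.0140514 ]), 'finger_gap': 85.34009239130128}
```

View pics/scene0.png

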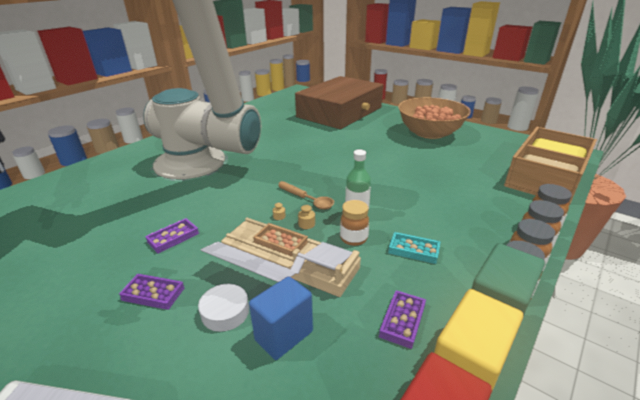

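View pics/top0.png

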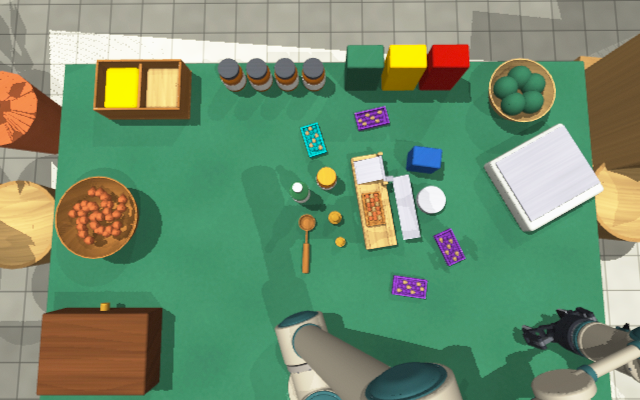

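The scene shows the wooden keeper at about (290,255) with the natural-wood tray at (280,240). In the top view the keeper runs from (378,245) to (368,155), with the bar on its right at (405,205) and the tray at (373,209).
The look-alikes are purple at (372,118), (448,247) and (409,287), and turquoise at (314,139). The wooden tray on the runway is the one meant. I'll confirm it in an enlarged crop.

Run:
```python
import cv2,numpy as np
t=cv2.imread("pics/top0.png")[145:257,340:430]; s=cv2.imread("pics/scene0.png")[210:300,195:370]
t=cv2.resize(t,None,fx=5,fy=5,interpolation=cv2.INTER_CUBIC)
t=t[:, :]
s=cv2.resize(s,None,fx=4,fy=4,interpolation=cv2.INTER_CUBIC)
s2=s[:, :]
cv2.imwrite("pics/t1.png",t); cv2.imwrite("pics/s1.png",s2); print(t.shape,s2.shape)
```

```text
(560, 450, 3) (360, 700, 3)
```

View pics/t1.png

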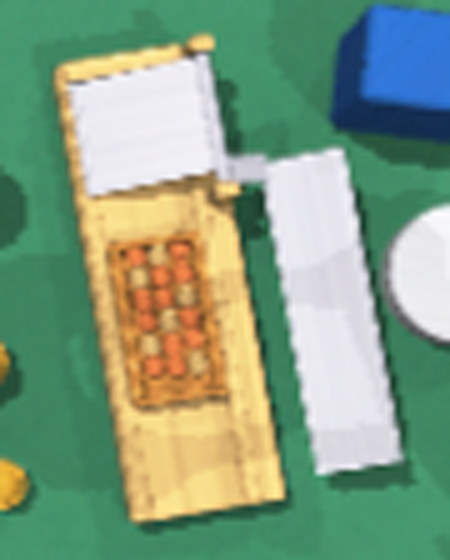

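View pics/s1.png

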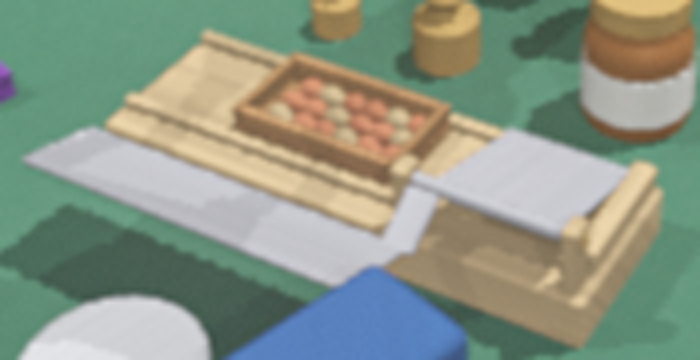

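The crops confirm it: a brown wooden tray of almonds sits between the rails short of the steel cover, and the white steel bar is on the right. I'll fit the keeper's pose and the tray's x using corners from both views.

```bash
cat > h.py <<'E'
import numpy as np
from scipy.spatial.transform import Rotation as R
from scipy.optimize import least_squares
def proj(ci,P):
    p=R.from_quat(ci["rotation"]).inv().apply(np.atleast_2d(P)-ci["origin"])
    return np.c_[ci["cx"]+ci["fx"]*p[:,0]/-p[:,2], ci["cy"]-ci["fy"]*p[:,1]/-p[:,2]]
def K2W(k,P):
    return R.from_euler("z",k[2]).apply(np.atleast_2d(P))+[k[0],k[1],k[3]]
E
python3 - <<'E'
from h import *
from station import camera_info
T=camera_info("top");S=camera_info("scene")
bar=[(-188,-71,45),(-188,-119,60),(2,-119,60),(2,-71,45)]
topK=bar+[(0,32,38),(70,32,38),(-200,40,30),(-200,-53,30)]
topP=[(318,474),(403,460),(345,150),(265,163),(90,196),(67,83),(132,522),(286,498)]
scK=[bar[0],bar[1],(-200,-53,30),(0,32,38),(70,32,38),(0,-45,62)]
scP=[(90,127),(22,158),(107,125),(515,128),(637,178),(415,177)]
tr=lambda x:np.array([(x-50,28,48),(x-50,-28,48),(x+50,28,48),(x+50,-28,48)])
ttP=[(138,412),(230,400),(107,243),(193,233)]; tsP=[(298,58),(238,115),(450,106),(390,170)]
tp=lambda a:(np.array(a)+.5)/5-.5+[340,145]
sp=lambda a:(np.array(a)+.5)/4-.5+[195,210]
def res(k,full=False):
    r=[proj(T,K2W(k,topK))-tp(topP),proj(S,K2W(k,scK))-sp(scP),proj(T,K2W(k,tr(k[4])))-tp(ttP),proj(S,K2W(k,tr(k[4])))-sp(tsP)]
    return r if full else np.vstack(r).ravel()
s=least_squares(res,[430,-160,0.15,0,-70],x_scale=[10,10,.1,10,10],loss="soft_l1")
k=s.x;print(k,np.degrees(k[2]))
for r in res(k,True): print(r.round(1).tolist())
print("bar",K2W(k,(-93,-95,52)),"tail",K2W(k,(k[4]-50,0,42)))
# two-view triangulated heights
def ray(c,u):return R.from_quat(c["rotation"]).apply([(u[0]-c["cx"])/c["fx"],-(u[1]-c["cy"])/c["fy"],-1])
def tri(a,b):
    da,db=ray(T,a),ray(S,b);m=np.c_[da,-db];t=np.linalg.lstsq(m,S["origin"]-T["origin"],rcond=None)[0]
    pa,pb=T["origin"]+t[0]*da,S["origin"]+t[1]*db;return (pa+pb)/2,np.linalg.norm(pa-pb)
for n,a,b in [("barNL",topP[0],scP[0]),("barNR",topP[1],scP[1]),("tailL",ttP[0],tsP[0]),("tailR",ttP[1],tsP[1])]: print(n,tri(tp(a),sp(b)))
E
```

```text
[ 6.05683210e+02 -1.37269385e+02  1.56366135e-01 -3.48569581e+00
 -8.09963800e+01] 8.959119617985662
[[-1.0, -0.3], [-0.9, -0.1], [-1.2, -0.8], [-1.8, -0.1], [-0.2, -0.3], [0.5, 0.1], [-0.2, -0.0], [-0.7, -0.2]]
[[-0.0, 0.1], [-0.8, 0.0], [-1.8, -0.2], [-2.8, 1.8], [-2.6, -0.2], [2.7, 2.5]]
[[-0.8, -1.4], [-0.8, -2.1], [-0.3, -0.4], [0.7, -1.3]]
[[-1.8, -1.1], [-2.4, -1.3], [-0.5, 0.2], [0.2, -0.3]]
bar [[ 528.61215979 -245.59321989   48.51430419]] tail [[ 476.28502421 -157.66941326   38.51430419]]
barNL (array([ 430.99658363, -238.16073004,   42.74999367]), np.float64(2.742605260853743))
barNR (array([ 439.23891423, -285.01850361,   57.51164332]), np.float64(3.801084789564764))
tailL (array([ 470.7294025 , -129.65393701,   40.70942788]), np.float64(8.572861185734162))
tailR (array([ 478.30479317, -184.42451016,   39.07003142]), np.float64(10.653594599525201))
```

jog_arm:
  targets:
    - [0,0,7.6,0,0,0,85]
    - [0,0,7.6,0,0,0,85]
    - [0,0,0,40,-42,0,85]
    - [0,0,0,40,-42,0,85]
    - [0,0,0,40,-42,0,85]

```text
clock: 0.72
tool_pos: [336.4, -380.6, 227.6]
ee_rot: [0.997, 0.071, -0.001, -0.003]
force: [1.3, -0.2, 0.7]
finger_gap: 85.1
```

```bash
cat >> h.py <<'E'
KP=[605.7,-137.3,0.1564,-1.5]
def tell(st,kp=KP):
    r=R.from_quat(st["ee_rot"]); p=st["tool_pos"]
    k=R.from_euler("z",-kp[2]).apply(p-[kp[0],kp[1],0])
    M=r.as_matrix(); 
    print("t",round(st["clock"],2),"TCP keeper",k.round(1),"F",np.round(st["force"],2),"gap",round(st["finger_gap"],1))
    print("tool yaw err deg",np.degrees(np.arctan2(M[1,0],M[0,0])-kp[2]).round(2),"toolz",M[:,2].round(3))
E
python3 -c "
from h import *; from station import ctrl; tell(ctrl.read_state())"
```

```text
t 0.72 TCP keeper [-303.9 -198.4  227.6] F [ 1.28 -0.2   0.66] gap 85.1
tool yaw err deg -0.85 toolz [-0.002  0.005 -1.   ]
```

jog_arm:
  targets:
    - [0,0,0,38,-40,20,85]
    - [0,0,0,38,-40,20,85]
    - [0,0,0,38,-40,20,85]
    - [0,0,0,30,-33,20,85]
    - [0,0,0,0,0,0,85]

```text
clock: 1.35
tool_pos: [461.3, -199.4, 145.1]
ee_rot: [0.997, 0.073, -0.001, -0.003]
force: [-1.3, -0.4, -0.3]
finger_gap: 85.1
```

Run:
```python
from h import *; from station import *; import cv2
st=ctrl.read_state(); tell(st); W=camera_info("wrist"); f=grab_frame("wrist")[:,:,::-1].copy(); cv2.imwrite("pics/w0.png",f)
k=KP
for P,c in [([(-188,-71,45),(-188,-119,60),(2,-119,60),(2,-71,45)],(0,0,255)),([(-200,40,30),(-200,-53,30),(85,-53,30),(85,40,30)],(255,0,0)),([(-131,28,48),(-131,-28,48),(-31,-28,48),(-31,28,48)],(255,0,255)),([(0,32,38),(70,32,38),(70,-45,62),(0,-45,62)],(0,255,255))]:
    cv2.polylines(f,[proj(W,K2W(k,P)).round().astype(int)],True,c,1)
cv2.imwrite("pics/w0o.png",f); print(W)
```

```text
t 1.35 TCP keeper [-152.3  -38.8  145.1] F [-1.26 -0.44 -0.26] gap 85.1
tool yaw err deg -0.61 toolz [-0.002  0.005 -1.   ]
{'fx': 313.554302916597, 'fy': 313.554302916597, 'cx': 326.8182942104071, 'cy': 201.52132819621386, 'origin': array([ 535.27832815, -188.95731663,  287.40485831]), 'rotation': array([-0.11059981,  0.09843661, -0.64654839,  0.74836696])}
```

View pics/w0o.png

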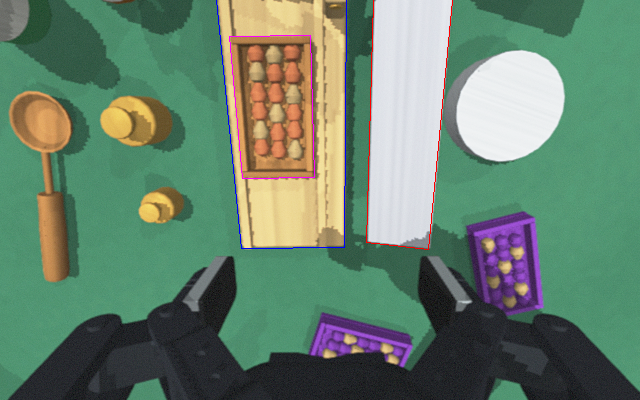

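The wrist overlay matches the plinth, bar, tray and cover within about 2 px: tray tail edge at row 178, bar's near end at row 243. So keeper (605.7, -137.3, 8.96°) and tray x of about -81 hold. I'll line up and go down.

jog_arm:
  targets:
    - [0,0,-0.6,-8,6,30,85]
    - [0,0,0,0,0,30,85]
    - [0,0,0,0,0,25,85]
    - [0,0,0,0,0,0,85]
    - [0,0,0,0,0,0,85]

```text
clock: 2.02
tool_pos: [454.5, -215.2, 62.4]
ee_rot: [0.997, 0.075, 0.002, 0.002]
force: [0.6, 0.4, 0.5]
finger_gap: 84.7
```

```bash
python3 -c "
from h import *; from station import ctrl; tell(ctrl.read_state())"
```

```text
t 2.02 TCP keeper [-161.5  -53.4   62.4] F [0.62 0.45 0.51] gap 84.7
tool yaw err deg -0.32 toolz [ 0.004 -0.004 -1.   ]
```

jog_arm:
  targets:
    - [0,0,0,0,-7,0,85]
    - [0,0,0,0,0,8,85]
    - [0,0,0,0,0,5,85]
    - [0,0,0,0,0,0,85]

```text
clock: 2.52
tool_pos: [454.8, -209.1, 51.2]
ee_rot: [0.997, 0.075, 0.004, 0.004]
force: [-0.2, -0.0, 0.1]
finger_gap: 85.2
```

```bash
python3 -c "
from h import *; from station import ctrl; tell(ctrl.read_state())"
```

```text
t 2.52 TCP keeper [-160.2  -47.4   51.2] F [-0.16 -0.01  0.15] gap 85.2
tool yaw err deg -0.33 toolz [ 0.009 -0.006 -1.   ]
```

jog_arm:
  targets:
    - [0,0,0,0,0,6,85]
    - [0,0,0,0,0,6,85]
    - [0,0,0,0,0,4,85]
    - [0,0,0,0,0,0,85]

```text
clock: 3.02
tool_pos: [455.2, -208.4, 34.2]
ee_rot: [0.997, 0.075, 0.004, 0.003]
force: [0.6, 0.6, 2.6]
finger_gap: 84.7
```

Run:
```python
from h import *; from station import *; import cv2
tell(ctrl.read_state()); f=grab_frame("scene")[:,:,::-1]
cv2.imwrite("pics/s2.png",cv2.resize(f[200:300,190:370],None,fx=4,fy=4,interpolation=cv2.INTER_CUBIC))
```

```text
t 3.02 TCP keeper [-159.8  -46.7   34.2] F [0.59 0.58 2.62] gap 84.7
tool yaw err deg -0.35 toolz [ 0.009 -0.005 -1.   ]
```

View pics/s2.png

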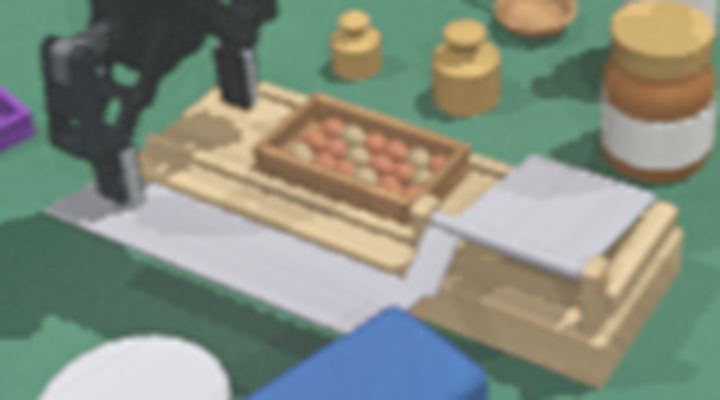

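The right fingertip is on the bar at crop (130,200), with 2.6 N, and the left finger is over the runway behind the tray at (240,95). I'll press further.

jog_arm:
  targets:
    - [0,0,0,0,0,4,85]
    - [0,0,0,0,0,4,85]
    - [0,0,0,0,0,2,85]
    - [0,0,0,0,0,0,85]

```text
clock: 3.58
tool_pos: [454.7, -206.7, 24.4]
ee_rot: [0.997, 0.075, 0.004, 0.002]
force: [-0.4, 2.8, 5.2]
finger_gap: 85.0
```

Run:
```python
from h import *; from station import *; import cv2
tell(ctrl.read_state()); f=grab_frame("scene")[:,:,::-1]
cv2.imwrite("pics/s3.png",cv2.resize(f[200:300,190:370],None,fx=4,fy=4,interpolation=cv2.INTER_CUBIC))
```

```text
t 3.58 TCP keeper [-160.   -45.    24.4] F [-0.38  2.81  5.21] gap 85.0
tool yaw err deg -0.38 toolz [ 0.008 -0.003 -1.   ]
```

View pics/s3.png

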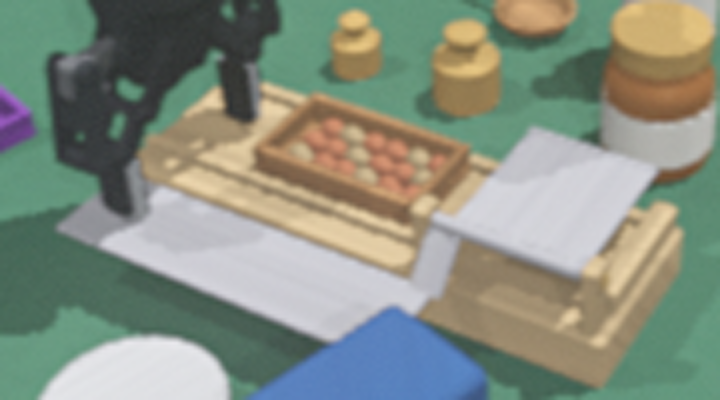

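Run:
```python
from h import *; from station import camera_info
S=camera_info("scene")
for a in (0,.1,.2,.25,.3,.35,.4):
    P=[(x,-45+81*np.cos(.3-a),62-81*np.sin(.3-a)) for x in (0,70)]
    print(a,((proj(S,K2W(KP,P))-[190,200]+.5)*4-.5).round(0).tolist())
```

```text
0 [[524.0, 172.0], [647.0, 214.0]]
0.1 [[526.0, 158.0], [650.0, 199.0]]
0.2 [[527.0, 144.0], [651.0, 186.0]]
0.25 [[527.0, 138.0], [652.0, 179.0]]
0.3 [[527.0, 131.0], [652.0, 172.0]]
0.35 [[527.0, 125.0], [652.0, 166.0]]
0.4 [[527.0, 119.0], [652.0, 160.0]]
```

From the plate corners at (530,128) and (655,172), the cover stands at about 0.3 rad, so the condition holds. Pushing now.

jog_arm:
  targets:
    - [0,0,0,8,0,0,85]
    - [0,0,0,8,0,0,85]
    - [0,0,0,8,0,0,85]
    - [0,0,0,8,0,0,85]
    - [0,0,0,8,0,0,85]

```text
clock: 4.25
tool_pos: [491.5, -201.9, 24.1]
ee_rot: [0.997, 0.077, -0.001, 0.002]
force: [-4.4, -0.6, 6.5]
finger_gap: 84.8
```

```bash
python3 -c "
from h import *; from station import ctrl; tell(ctrl.read_state())"
```

```text
t 4.25 TCP keeper [-122.8  -46.    24.1] F [-4.37 -0.6   6.47] gap 84.8
tool yaw err deg -0.16 toolz [-0.002 -0.005 -1.   ]
```

jog_arm:
  targets:
    - [0,0,0,8,0,0,85]
    - [0,0,0,8,0,0,85]
    - [0,0,0,8,0,0,85]
    - [0,0,0,8,0,0,85]

```text
clock: 4.75
tool_pos: [519.7, -197.1, 23.5]
ee_rot: [0.997, 0.079, -0.008, 0.002]
force: [-5.9, -0.4, 6.7]
finger_gap: 84.8
```

Run:
```python
from h import *; from station import *; import cv2
tell(ctrl.read_state()); f=grab_frame("scene")[:,:,::-1]
cv2.imwrite("pics/s4.png",cv2.resize(f[200:300,190:370],None,fx=4,fy=4,interpolation=cv2.INTER_CUBIC))
```

```text
t 4.75 TCP keeper [-94.3 -45.6  23.5] F [-5.93 -0.41  6.73] gap 84.8
tool yaw err deg 0.14 toolz [-0.015 -0.006 -1.   ]
```

View pics/s4.png

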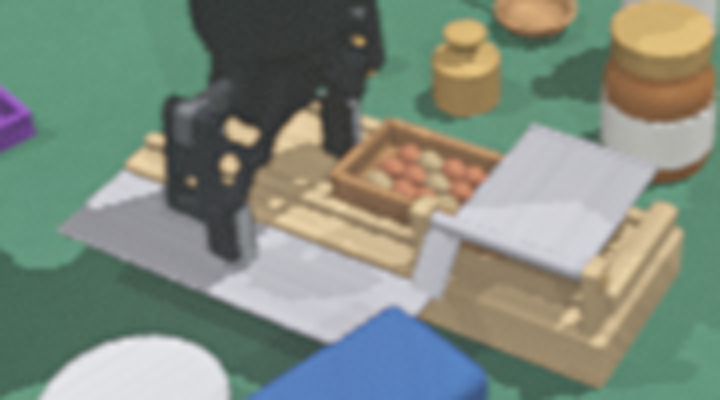

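The cover is still about 0.33 rad open (corner at 540,125), the tray is sliding in squarely, and the posts are clear. Continuing.

jog_arm:
  targets:
    - [0,0.4,0,8,0,-0.2,85]
    - [0,0.4,0,8,0,-0.2,85]
    - [0,0.2,0,8,0,-0.2,85]
    - [0,0.2,0,8,0,0,85]

```text
clock: 5.3
tool_pos: [551.3, -191.9, 23.2]
ee_rot: [0.997, 0.08, 0.0, 0.001]
force: [-5.1, -1.6, 5.7]
finger_gap: 85.2
```

```bash
python3 -c "
from h import *; from station import ctrl; tell(ctrl.read_state())"
```

```text
t 5.3 TCP keeper [-62.3 -45.5  23.2] F [-5.07 -1.64  5.67] gap 85.2
tool yaw err deg 0.27 toolz [ 0.001 -0.003 -1.   ]
```

jog_arm:
  targets:
    - [0,0.2,0,8,0,0,85]
    - [0,0.2,0,7,0,0,85]
    - [0,0,0,5,0,0,85]

```text
clock: 5.68
tool_pos: [571.5, -188.6, 23.2]
ee_rot: [0.997, 0.081, 0.003, 0.001]
force: [-5.1, -1.2, 4.6]
finger_gap: 85.1
```

```bash
python3 -c "
from h import *; from station import ctrl; tell(ctrl.read_state())"
```

```text
t 5.67 TCP keeper [-41.8 -45.3  23.2] F [-5.12 -1.16  4.56] gap 85.1
tool yaw err deg 0.33 toolz [ 0.006 -0.002 -1.   ]
```

jog_arm:
  targets:
    - [0,0,0,4,0,0,85]
    - [0,0,0,3,0,0,85]

```text
clock: 5.92
tool_pos: [573.5, -188.1, 23.1]
ee_rot: [0.996, 0.084, -0.003, 0.001]
force: [-12.6, -4.1, 11.1]
finger_gap: 85.0
```

The force jumped to 13 N and the tool stalled, which means it has met the stop. I'll check with a picture before releasing.

Run:
```python
from h import *; from station import *; import cv2
tell(ctrl.read_state()); f=grab_frame("scene")[:,:,::-1].copy(); t=grab_frame("top")[:,:,::-1]
S=camera_info("scene")
cv2.polylines(f,[proj(S,K2W(KP,[(-30,28,48),(-30,-28,48)])).round().astype(int)],False,(255,0,255),1)
a=cv2.resize(f[200:300,190:370],None,fx=4,fy=4,interpolation=cv2.INTER_CUBIC)
cv2.imwrite("pics/s5.png",a)
tell(ctrl.read_state())
```

```text
t 5.92 TCP keeper [-39.7 -45.2  23.1] F [-12.63  -4.12  11.09] gap 85.0
tool yaw err deg 0.62 toolz [-0.006 -0.003 -1.   ]
t 6.03 TCP keeper [-39.7 -45.2  23.1] F [-11.52  -4.23  10.18] gap 84.7
tool yaw err deg 0.63 toolz [-0.006 -0.003 -1.   ]
```

View pics/s5.png

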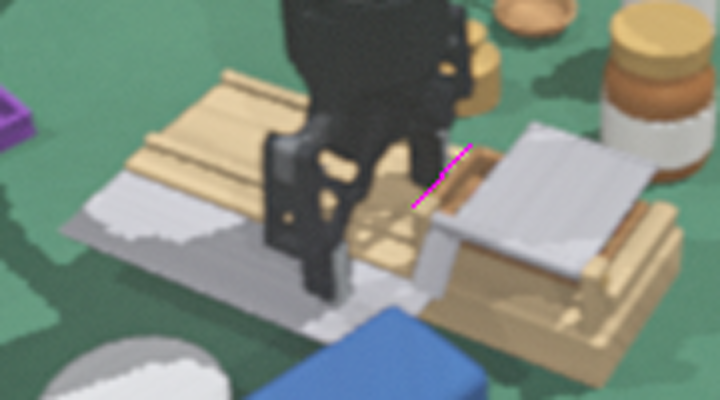

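The tray's tail edge lies on the predicted home line at crop (440,175), its leading end is at the stop at (630,225), and the cover is open. I'll back off from the tail first, then lift.

jog_arm:
  targets:
    - [0,0,0,-6,0,0,85]
    - [0,0,0,-8,0,0,85]
    - [0,0,0,-8,0,0,85]
    - [0,0,0,0,0,-5,85]
    - [0,0,0,0,0,-5,85]

```text
clock: 6.65
tool_pos: [558.1, -192.9, 34.8]
ee_rot: [0.997, 0.083, 0.004, 0.003]
force: [-0.6, 0.5, 0.8]
finger_gap: 85.1
```

jog_arm:
  targets:
    - [0,0,0,0,0,-6,85]
    - [0,0,0,0,0,-8,85]
    - [0,0,0,0,0,-25,85]
    - [0,0,0,0,0,-40,85]
    - [0,0,0,-30,0,-40,85]

```text
clock: 7.28
tool_pos: [525.3, -195.2, 153.6]
ee_rot: [0.997, 0.083, -0.001, -0.0]
force: [0.0, 0.1, 0.2]
finger_gap: 85.0
```

jog_arm:
  targets:
    - [0,0,0,-50,0,-30,85]
    - [0,0,0,-50,0,-20,85]
    - [0,0,0,-50,0,0,85]
    - [0,0,0,0,0,0,85]
    - [0,0,0,0,0,0,85]

```text
clock: 7.9
tool_pos: [374.0, -221.0, 210.4]
ee_rot: [0.997, 0.083, 0.002, 0.003]
force: [-0.2, 0.2, -0.1]
finger_gap: 85.1
```

Run:
```python
from h import *; from station import *; import cv2
tell(ctrl.read_state()); f=grab_frame("scene")[:,:,::-1].copy()
S=camera_info("scene")
for a in (.1,.13,.17):
    P=[(x,-45+81*np.cos(.3-a),62-81*np.sin(.3-a)) for x in (0,70)]
    print(a,((proj(S,K2W(KP,P))-[190,200]+.5)*4-.5).round(0).tolist())
print(((proj(S,K2W(KP,[(-30,28,48),(-30,-28,48)]))-[190,200]+.5)*4-.5).round(0).tolist())
cv2.imwrite("pics/s6.png",cv2.resize(f[200:300,190:370],None,fx=4,fy=4,interpolation=cv2.INTER_CUBIC))
```

```text
t 7.9 TCP keeper [-241.9  -46.6  210.4] F [-0.23  0.2  -0.08] gap 85.1
tool yaw err deg 0.62 toolz [ 0.005 -0.005 -1.   ]
0.1 [[526.0, 158.0], [650.0, 199.0]]
0.13 [[526.0, 154.0], [650.0, 195.0]]
0.17 [[527.0, 148.0], [651.0, 190.0]]
[[470.0, 145.0], [412.0, 206.0]]
```

View pics/s6.png

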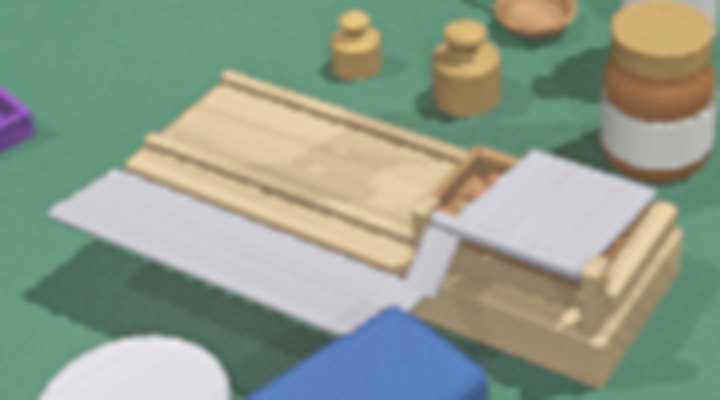

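The plate corners at about (540,152) and (655,190) fit roughly 0.13 rad, closed on the tray. The tail is at (480,150), on or just past the home line. The hand is clear and the bystanders in this crop (the two weights, the jar and the two tins at its lower edge) look unmoved. Handing in.

```bash
python3 -c "
from station import ctrl; print(ctrl.close_job())"
```

```text
the job is handed in; nothing more can be done
None
```

The tray is home against the stop with the cover closed on it, and the job is handed in; no verdict was reported. It took about 8 s of the 40 s allowed.

I held the bar down with the right fingertip, with the cover at about 0.3 rad. With the left fingertip I pushed the tray along the runway until it met the stop, where the force jumped to about 13 N and the tool stalled. I then backed off the tail while still holding the bar, lifted so the cover closed, and moved the hand clear.

**Last checks:**
- **Tray:** its tail edge in the image is at or slightly past the predicted home line.
- **Cover:** its corners fit about 0.13 rad. One corner column was about 13 px (in the 4x crop) off the model, so that angle is good to only a few hundredths.
- **Hand:** it is open and clear, and the force reads about 0.
- **Other things:** the two weights, the jar and the visible parts of the two tins look unmoved. The last crop did not show the oil bottle, the whole spoon or all of the look-alikes, and I did not look at those again; the hand passed clear of them.

**Disagreements:** the two-view fit put heights 2–4 mm low, and up to about 9 mm low at the tray's tail. The wrist view matched the given heights within about 2 px.

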